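# Feel along a carved bead

## Robot

A 6-joint arm with a two-finger parallel gripper is mounted at the origin on the work surface. World frame = base frame: x ahead of the robot, y to its left, z up, the work surface at z = 0. Lengths are in m, angles in degrees, forces in N, time in s.
With the tool pointing down it reaches from about 0.375 to 0.975 m from the base axis. Payload 3.8 kg.
Tool frame: the origin (TCP) lies at the very end of the fingers, on their centre line; the grasp point (between the pads) lies 19 mm behind it; z points along the fingers, y is the line along which they close (so a half turn about z gives the same grasp; the last joint's range is limited). The gripper opens to 88 mm and grips with 3 to 60 N. Pads are 18 mm wide; open, the fingers measure 123 mm over their backs; the gripper's body (75 mm by 187 mm) begins 45 mm behind the grasp point.
Start: joints at [-69.208, 15.12, 91.902, -0, 72.978, -2.114], TCP at [0.263, -0.622, 0.239] pointing down, gripper open.
Joint ranges: [-150.88, 150.88], [-54.13, 125.18], [17.81, 147.31], [-75.09, 255.09], [0, 152.58], [-146.25, 146.25]. Speed limits (degrees/s): [147.25, 147.25, 180, 180, 180, 180].

## Interface

Orientations are given as [roll, pitch, yaw] about the fixed x, y, z axes, in that order (R = Rz(yaw) Ry(pitch) Rx(roll)).
In Python, from plant import manip, optics, workorder gives the robot as it stands. The module is installed in compiled form; this text tells all that it offers.
- The arm moves only by the shell command python3 -m jog 'ROWS' [FORCE]. ROWS is JSON, a list of rows, each a list of 5 numbers: the shift along the tool's x, y, z in m, then the turn about the tool's z in units of 8 degrees (1.0 is 8 degrees), then the closure, from 0 (fully open) to 1 (shut). In form: [[tx, ty, tz, roll, fingers], ...]. A call has exactly 10 rows; each row shifts and turns the commanded pose from where the row before left it, along the tool's axes as they then stand; what a row does not reach is not made up. A row lasts 1/10 s, in which the tool goes at most 50 mm and 8.59 degrees, less where a joint would pass 70% of its speed; a pose out of reach is approached as far as the arm can. A call is refused whole if a number of a shift passes 0.05 or a number of a turn 1, either way. A call with a gripper value outside its range is refused whole. The fingers move at their own pace and stop on an object; FORCE is the grip in N (left out, the last holds). Time passes only in rows, so rows that do not move let the fingers close, or fill a call up. It gives the time, the measured TCP pose, the force, the opening and the grip force at its end, in the units of the state.
- manip.get_state(): the state, without advancing time (a new reading comes with each control period).
- optics.read_camera(name): name is "side" or "top"; returns the picture (420x560x3 uint8, blue, green, red); there is no depth.
- optics.camera_info(name): a dict with "fovy" (degrees; the focal length in pixels is half the picture's height over the tangent of half this angle, whatever the lens; pixels are square), "cx", "cy" (the principal point, pixels), "xyz" and "attitude" of the camera in the world. Camera axes: x right, y up, looking along -z (the intrinsics and any distortion apply to the point x, -y, -z); pixel columns grow to the right and rows downward; lengths in m; the calibration is good to about 2 mm. A picture is of the moment at which its call begins. camera_info takes no time and is no camera call.
- workorder.close_job(): hands the job in; it is judged then, once.
The state is a dict: "clock": time; "joint_pos": joint angles; "joint_vel": joint speeds; "joint_efforts": joint torques, N m; "tcp_pos": TCP position; "ee_rot": TCP orientation; "ft_force": force on the tool from outside, world axes, zero at the start; "torque": the same for the moment, N m; "opening": finger opening in m; "grasp_force": force on a finger pad.
Only numpy, scipy, OpenCV 4.12 (cv2) and the standard library are available. Lean on these libraries where they do the work, as an engineer would, in place of code of your own. Each camera call takes 0.05 s, during which the arm holds its last target. There are 200 camera calls.

## Task

Check the dark S-shaped bead on the sprung limewood panel by feel: put the closed fingertips down on its green-dot end, run them lightly along the whole bead to the red-dot end without lifting off on the way, then lift clear there. Press only gently so that the panel never nears the bottom of its springs, touch the panel nowhere but along the bead, and leave the loose carvings and the tools around it where they are.

Things in the scene. Friction and masses are not known exactly. Their poses are not given: they have to be found in the camera images.
- panel (a joint): How far the pale limewood panel (170 x 320 x 20 mm) has sunk on its springs, in m: 0 at rest, 0.013 bottomed out. It starts to sink at about 1.2 N, then takes 0.8 N per mm, and comes up by itself. It cannot slide, turn or tip. At rest its flat top is 60 mm above the bench.
- cradle: Plywood base (150 x 300 x 12 mm) fixed to the bench; on its springs the panel, and on that a dark walnut half-round bead, 12 mm wide, 6 mm proud, in one S. Origin on the bench below the panel's centre; y along the panel, green-dot end to red-dot end; z up. Bead crest at z = 66 mm, x = 40 mm * sin(360 deg * y / 250 mm), y = -125 mm (green) to 125 mm (red). It may lie at any angle.
- rosette: Loose turned wooden rosette, brown, 36 mm across, 18 mm high, standing on the panel in one hollow of the S, about 75 mm from the bead. Origin at the centre of its underside. To be left alone.
- finial: Loose turned finial, tan, 30 mm across, 28 mm high, standing on the panel in the other hollow of the S, about 75 mm from the bead. Origin at the centre of its underside. To be left alone.
- p0 (a point): Point on the bead's crest, number 0 of 0 to 8, evenly spaced about 38 mm apart along the curve: the start; a flat green dot, 22 mm across, lies on the panel just beyond it. z up.
- p1 (a point): Point on the bead's crest, number 1 of 0 to 8, evenly spaced about 38 mm apart along the curve. z up.
- p2 (a point): Point on the bead's crest, number 2 of 0 to 8, evenly spaced about 38 mm apart along the curve. z up.
- p3 (a point): Point on the bead's crest, number 3 of 0 to 8, evenly spaced about 38 mm apart along the curve. z up.
- p4 (a point): Point on the bead's crest, number 4 of 0 to 8, evenly spaced about 38 mm apart along the curve. z up.
- p5 (a point): Point on the bead's crest, number 5 of 0 to 8, evenly spaced about 38 mm apart along the curve. z up.
- p6 (a point): Point on the bead's crest, number 6 of 0 to 8, evenly spaced about 38 mm apart along the curve. z up.
- p7 (a point): Point on the bead's crest, number 7 of 0 to 8, evenly spaced about 38 mm apart along the curve. z up.
- p8 (a point): Point on the bead's crest, number 8 of 0 to 8, evenly spaced about 38 mm apart along the curve: the finish; a flat red dot, 22 mm across, lies on the panel just beyond it. z up.
- chisel_a: Carving chisel with a pale handle, 243 mm long, lying on the bench left of the panel, not to be disturbed. Origin under the ferrule.
- chisel_b: Narrow carving chisel with a pale handle, 243 mm long, lying on the bench left of the panel, not to be disturbed. Origin under the ferrule.
- chisel_c: Broad chisel with a dark handle, 243 mm long, lying on the bench right of the panel, not to be disturbed. Origin under the ferrule.
- mallet: Round black-wrapped mallet with a wooden handle, lying right of the panel, head 120 mm long and 74 mm high. Origin under the head's handle-side end. Not to be disturbed.
- glue: White glue bottle with an orange cap, 56 mm across, 140 mm high, right and beyond the panel. Origin at the centre of its underside. Not to be disturbed.
- tape: Yellow tape measure, 75 x 42 x 65 mm, left and beyond the panel. Origin at the centre of its underside. Not to be disturbed.

How it is judged:
By the outcome, as a careful person would: the job done as asked, in the order asked, and still so for the second after the job is handed in, with the robot touching nothing.
It also fails if it takes over 51 s, if anything falls off the work surface, if the arm or the gripper's body presses on something with over 40 N, if the wrist force passes 120 N, or if a joint passes its speed limit or range.

## Working session

There is one attempt and no reset: what is moved stays moved. The work goes in short steps, Python scripts to look and compute and a shell command to move; the robot and the scene stay as the last step left them, time stands still between calls to the robot, and variables do not carry over. Pictures are saved under pics/ and viewed, at most 10 in all, crops included, and the job is handed in when it is done.

```bash
mkdir -p pics
python3 - <<'E'
from plant import manip, optics
import cv2
for n in("top","side"):
    print(n,optics.camera_info(n)); cv2.imwrite(f"pics/{n}0.png",optics.read_camera(n))
s=manip.get_state(); print(s)
E
```

```text
top {'fovy': 43.08061784746093, 'cx': 280.23284488731025, 'cy': 209.34769012463667, 'xyz': array([ 0.31703364, -0.04459144,  1.58847125]), 'attitude': array([  8.6404958 ,   1.02268979, -89.13556984])}
side {'fovy': 51.28195915327328, 'cx': 280.9164755449991, 'cy': 214.68713453194982, 'xyz': array([-0.07913276,  0.67461132,  0.93939615]), 'attitude': array([  47.44414968,    1.0462801 , -139.20575301])}
{'clock': 0.1, 'joint_pos': array([-6.92073557e+01,  1.51626541e+01,  9.19752863e+01,  1.91680908e-03,
        7.29776994e+01, -2.11391815e+00]), 'joint_vel': array([-0.00460976, -0.10684775, -0.15266376, -0.00927788, -0.03526289,
       -0.07902027]), 'joint_efforts': array([ 3.63484723e-04, -5.03616178e+01, -3.58071291e+01,  7.30808498e-02,
        2.33313523e-02, -6.00918679e-05]), 'tcp_pos': array([ 0.26250676, -0.62114717,  0.23752074]), 'ee_rot': array([-1.79884506e+02, -6.09599453e-03,  2.29059933e+01]), 'ft_force': array([ 0.33406672,  0.01217612, -0.16841371]), 'torque': array([-0.02179249, -0.02015248, -0.0322738 ]), 'grasp_force': 0.0, 'opening': 0.0882291332833549}
```

View pics/top0.png

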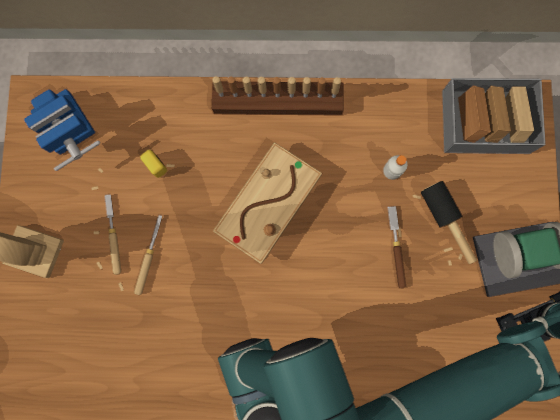

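View pics/side0.png

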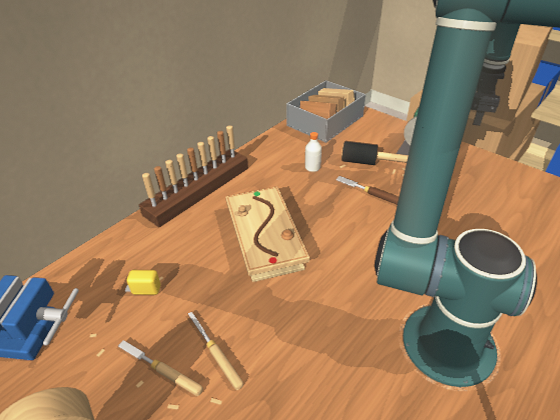

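The top view shows the green dot at about (298,165), the red dot at (237,240), and the bead between them. In the side view they are at (257,194) and (273,260). The path is clear of the tools.

```bash
cat > h.py <<'E'
import numpy as np, cv2
from scipy.spatial.transform import Rotation as R
from scipy.optimize import least_squares
from plant import optics
def cast(n,uv,z):
    c=optics.camera_info(n); f=210/np.tan(np.radians(c['fovy']/2)); uv=np.atleast_2d(uv)
    d=np.c_[(uv[:,0]-c['cx'])/f,-(uv[:,1]-c['cy'])/f,-np.ones(len(uv))]
    d=R.from_euler('xyz',c['attitude'],degrees=True).apply(d); o=c['xyz']
    return (o+d*((z-o[2])/d[:,2])[:,None])[:,:2]
def cen(m,near,r=12):
    y,x=np.nonzero(m); k=np.hypot(x-near[0],y-near[1])<r; return np.array([x[k].mean(),y[k].mean()]),k.sum()
E
python3 - <<'E'
from h import *
for n,g0,r0 in(("top",(298,165),(237,240)),("side",(257,194),(273,260))):
    im=cv2.imread(f"pics/{n}0.png"); b,g,r=[im[...,i].astype(int) for i in range(3)]
    gd,ng=cen((g>r+30)&(g>b+20),g0); rd,nr=cen((r>g+90)&(r>b+90)&(g<80),r0)
    G,Rd=cast(n,gd,.06)[0],cast(n,rd,.06)[0]
    dark=((r<125)&(r+g+b<260)).astype(np.uint8)
    k,lab,st,ce=cv2.connectedComponentsWithStats(dark,connectivity=8)
    mid=(gd+rd)/2; cand=[i for i in range(1,k) if st[i,4]>60 and np.hypot(*(ce[i]-mid))<25]
    print(n,gd,ng,rd,nr,G,Rd,np.hypot(*(Rd-G)),[(st[i].tolist()) for i in cand])
    i=max(cand,key=lambda i:st[i,4]); ys,xs=np.nonzero(lab==i); P=cast(n,np.c_[xs,ys],.064)
    a0=np.arctan2(*(Rd-G)[::-1])-np.pi/2
    def loc(p,q): c,s=np.cos(p[2]),np.sin(p[2]); d=q-p[:2]; return d@np.array([[c,-s],[s,c]])
    def res(p): L=loc(p,P); y=np.clip(L[:,1],-.125,.125); ph=2*np.pi*y/.25
        ; return np.r_[(L[:,0]-.04*np.sin(ph))/np.hypot(1,1.005*np.cos(ph)),(L[:,1]-y)]
    s=least_squares(res,[*(G+Rd)/2,a0],loss='soft_l1',f_scale=.004)
    L=loc(s.x,P); print(" fit",s.x[:2],np.degrees(s.x[2]),np.degrees(a0),"rms",np.sqrt(np.mean(res(s.x)**2)),"yrange",L[:,1].min(),L[:,1].max(),"dots",loc(s.x,np.array([G,Rd])).round(4).tolist())
E
```

```text
File "<stdin>", line 14
    ; return np.r_[(L[:,0]-.04*np.sin(ph))/np.hypot(1,1.005*np.cos(ph)),(L[:,1]-y)]
IndentationError: unexpected indent
```

```bash
cat > fit.py <<'E'
from h import *
for n,g0,r0 in(("top",(298,165),(237,240)),("side",(257,194),(273,260))):
    im=cv2.imread(f"pics/{n}0.png"); b,g,r=[im[...,i].astype(int) for i in range(3)]
    gd,ng=cen((g>r+30)&(g>b+20),g0); rd,nr=cen((r>g+90)&(r>b+90)&(g<80),r0)
    G,Rd=cast(n,gd,.06)[0],cast(n,rd,.06)[0]
    dark=((r<125)&(r+g+b<260)).astype(np.uint8)
    k,lab,st,ce=cv2.connectedComponentsWithStats(dark,connectivity=8)
    mid=(gd+rd)/2; cand=[i for i in range(1,k) if st[i,4]>60 and np.hypot(*(ce[i]-mid))<25]
    print(n,gd,ng,rd,nr,G,Rd,np.hypot(*(Rd-G)),[(st[i].tolist()) for i in cand])
    i=max(cand,key=lambda i:st[i,4]); ys,xs=np.nonzero(lab==i); P=cast(n,np.c_[xs,ys],.064)
    a0=np.arctan2(*(Rd-G)[::-1])-np.pi/2
    def loc(p,q):
        c,s=np.cos(p[2]),np.sin(p[2]); return (q-p[:2])@np.array([[c,-s],[s,c]])
    def res(p):
        L=loc(p,P); y=np.clip(L[:,1],-.125,.125); ph=2*np.pi*y/.25
        return np.r_[(L[:,0]-.04*np.sin(ph))/np.hypot(1,1.005*np.cos(ph)),(L[:,1]-y)]
    s=least_squares(res,[*(G+Rd)/2,a0],loss='soft_l1',f_scale=.004)
    L=loc(s.x,P); print(" fit",s.x[:2],np.degrees(s.x[2]),np.degrees(a0),"rms",np.sqrt(np.mean(res(s.x)**2)),"yrange",L[:,1].min(),L[:,1].max(),"dots",loc(s.x,np.array([G,Rd])).round(4).tolist())
E
python3 fit.py
```

```text
top [297.83783784 164.40540541] 37 [236. 239.] 37 [ 0.68328056 -0.06359278] [0.460759   0.11256942] 0.283811488658643 [[240, 165, 56, 74, 393]]
 fit [0.57153647 0.0229446 ] 57.298223076840785 51.63262601873728 rms 0.0022186374413250085 yrange -0.12904949246564504 0.12980607682332737 dots [[-0.0124, -0.1408], [0.0156, 0.1416]]
side [256.61904762 193.42857143] 21 [272.5 260. ] 30 [ 0.68230417 -0.06618863] [0.4592519  0.10977511] 0.2841048320570974 [[253, 197, 25, 59, 229]]
 fit [0.56767666 0.02403132] 57.6136099443847 51.730439596682615 rms 0.0019832413311227062 yrange -0.1271107231483749 0.1274400677056836 dots [[-0.0148, -0.1451], [0.0143, 0.1375]]
```

```bash
python3 -m jog '[[0.02,-0.012,0,0,1],[0.038,-0.023,0,0,1],[0.038,-0.023,0,0,1],[0.038,-0.023,0,0,1],[0.038,-0.023,0,0,1],[0.038,-0.023,0,0,1],[0.038,-0.023,0,0,1],[0.038,-0.023,0,0,1],[0.038,-0.023,0,0,1],[0.038,-0.023,0,0,1]]' 20; python3 -m jog '[[0.038,-0.023,0,0,1],[0.038,-0.023,0,0,1],[0.038,-0.023,0,0,1],[0.038,-0.023,0,0,1],[0.038,-0.023,0,0,1],[0.038,-0.023,0,0,1],[0.016,-0.01,0,0,1],[0,0,0,-1,1],[0,0,0,-1,1],[0,0,0,-1,1]]'; python3 -m jog '[[0,0,0,-1,1],[0,0,0,-1,1],[0,0,0,-1,1],[0,0,0,-1,1],[0,0,0,-1,1],[0,0,0,-1,1],[0,0,0,-1,1],[0,0,0,-1,1],[0,0,0,-1,1],[0,0,0,-1,1]]'; python3 -m jog '[[0,0,0.01,-1,1],[0,0,0.02,-1,1],[0,0,0.02,-0.55,1],[0,0,0.02,0,1],[0,0,0.01,0,1],[0,0,0,0,1],[0,0,0,0,1],[0,0,0,0,1],[0,0,0,0,1],[0,0,0,0,1]]'
```

```text
clock: 1.1
tcp_pos: [0.5115, -0.2762, 0.2385]
ee_rot: [-180.0, -0.0, 22.9]
ft_force: [0.2, -0.4, -0.4]
opening: 0.0102
grasp_force: 0.0
clock: 2.1
tcp_pos: [0.6773, -0.0472, 0.2382]
ee_rot: [-179.9, 0.1, 47.3]
ft_force: [-0.7, 0.3, -0.9]
opening: 0.0006
grasp_force: 0.0
clock: 3.1
tcp_pos: [0.6771, -0.0478, 0.2384]
ee_rot: [-179.9, -0.0, 127.2]
ft_force: [-0.4, -0.1, 0.4]
opening: 0.0005
grasp_force: 0.0
clock: 4.1
tcp_pos: [0.6787, -0.0479, 0.1598]
ee_rot: [180.0, 0.1, 147.3]
ft_force: [0.0, -0.1, -0.5]
opening: 0.0007
grasp_force: 0.0
```

```bash
python3 -m jog '[[0.0045,0.0025,0.01,0,1],[0,0,0.02,0,1],[0,0,0.02,0,1],[0,0,0.015,0,1],[0,0,0.01,0,1],[0,0,0.004,0,1],[0,0,0,0,1],[0,0,0,0,1],[0,0,0,0,1],[0,0,0,0,1]]'
python3 - <<'E'
from h import *
from plant import manip
ps=np.array([manip.get_state()['tcp_pos']])
for n,(u,v) in(("top",(298,165)),("side",(257,194))):
    im=optics.read_camera(n); c=im[v-60:v+60,u-60:u+60]; cv2.imwrite(f"pics/{n}1.png",im)
    if n=="top": a=c
    else: cv2.imwrite("pics/z1.png",cv2.resize(np.hstack([a,c]),None,fx=3.3,fy=3.3,interpolation=cv2.INTER_CUBIC))
print(ps, manip.get_state()['ft_force'])
E
```

```text
clock: 5.1
tcp_pos: [0.6763, -0.0434, 0.0807]
ee_rot: [180.0, 0.1, 147.3]
ft_force: [0.3, 0.7, -0.4]
opening: 0.0003
grasp_force: 0.0
[[ 0.67634377 -0.04338347  0.08074411]] [-1.02870916 -1.08723531 -0.95771211]
```

View pics/z1.png

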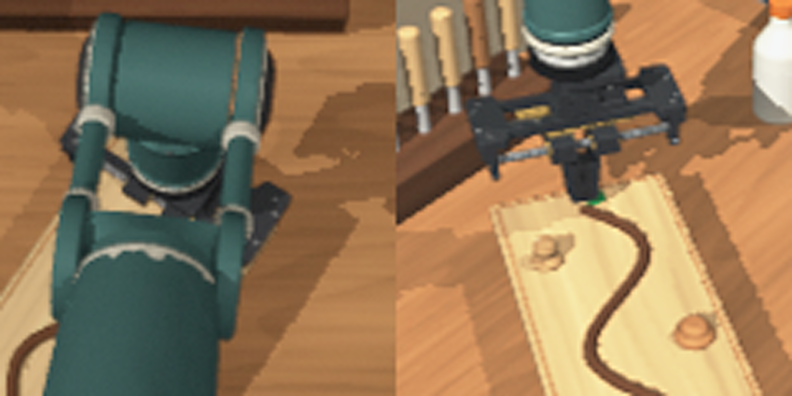

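The side view (right half) shows the closed tips just over the green-dot end of the bead, at about pixel (256,195). In the top view (left half) the wrist hides them. I'm lowering to contact next.

```bash
python3 -m jog '[[0,0,0.004,0,1],[0,0,0.004,0,1],[0,0,0.002,0,1],[0,0,0.0015,0,1],[0,0,0.0015,0,1],[0,0,0.001,0,1],[0,0,0.001,0,1],[0,0,0.001,0,1],[0,0,0,0,1],[0,0,0,0,1]]'; python3 -m jog '[[0,0,0.0005,0,1],[0,0,0.0005,0,1],[0,0,0.0005,0,1],[0,0,0,0,1],[0,0,0,0,1],[0,0,0,0,1],[0,0,0,0,1],[0,0,0,0,1],[0,0,0,0,1],[0,0,0,0,1]]'
python3 - <<'E'
from plant import manip,optics
import numpy as np
a=[]
for i in range(8):
    s=manip.get_state(); a.append(np.r_[s['tcp_pos'],s['ft_force']]); optics.read_camera("side")
print(np.mean(a,0).round(4),np.std(a,0).round(4))
E
```

```text
clock: 6.2
tcp_pos: [0.6756, -0.0433, 0.0639]
ee_rot: [-180.0, -0.0, 147.3]
ft_force: [-1.9, 0.0, 3.5]
opening: 0.0007
grasp_force: 1.6
clock: 7.2
tcp_pos: [0.6756, -0.0433, 0.0622]
ee_rot: [-180.0, -0.0, 147.3]
ft_force: [-3.0, 0.6, 4.4]
opening: 0.0003
grasp_force: 2.3
[ 0.6756 -0.0433  0.0622 -3.0333  0.1415  4.6143] [0.     0.     0.     0.5547 0.351  0.4336]
```

Run:
```python
import numpy as np
y=np.linspace(-.124,.1245,5000); x=.04*np.sin(2*np.pi*y/.25)
s=np.r_[0,np.cumsum(np.hypot(np.diff(x),np.diff(y)))]; k=np.interp(np.linspace(0,s[-1],25),s,y)
X=.04*np.sin(2*np.pi*k/.25); px,py=X[0],k[0]
for i in range(1,25):
    a,b=round((k[i]-py)/5,4),round((X[i]-px)/5,4); py+=5*a;px+=5*b
    print(i,a,b,"-> y %.4f x %.4f"%(py,px), "world %.4f %.4f"%(.571-.8415*py+.5402*px,.0235+.5402*py+.8415*px))
```

```text
1 0.0018 -0.0018 -> y -0.1150 x -0.0100 world 0.6624 -0.0470
2 0.0018 -0.0017 -> y -0.1060 x -0.0185 world 0.6502 -0.0493
3 0.002 -0.0016 -> y -0.0960 x -0.0265 world 0.6375 -0.0507
4 0.0021 -0.0014 -> y -0.0855 x -0.0335 world 0.6248 -0.0509
5 0.0023 -0.001 -> y -0.0740 x -0.0385 world 0.6125 -0.0489
6 0.0025 -0.0003 -> y -0.0615 x -0.0400 world 0.6011 -0.0434
7 0.0024 0.0004 -> y -0.0495 x -0.0380 world 0.5921 -0.0352
8 0.0023 0.0011 -> y -0.0380 x -0.0325 world 0.5854 -0.0244
9 0.0021 0.0014 -> y -0.0275 x -0.0255 world 0.5804 -0.0128
10 0.0019 0.0016 -> y -0.0180 x -0.0175 world 0.5767 -0.0010
11 0.0019 0.0018 -> y -0.0085 x -0.0085 world 0.5736 0.0118
12 0.0017 0.0018 -> y -0.0000 x 0.0005 world 0.5713 0.0239
13 0.0018 0.0017 -> y 0.0090 x 0.0090 world 0.5683 0.0359
14 0.0019 0.0018 -> y 0.0185 x 0.0180 world 0.5652 0.0486
15 0.0019 0.0016 -> y 0.0280 x 0.0260 world 0.5615 0.0605
16 0.0021 0.0014 -> y 0.0385 x 0.0330 world 0.5564 0.0721
17 0.0023 0.001 -> y 0.0500 x 0.0380 world 0.5494 0.0825
18 0.0025 0.0004 -> y 0.0625 x 0.0400 world 0.5400 0.0909
19 0.0024 -0.0004 -> y 0.0745 x 0.0380 world 0.5288 0.0957
20 0.0024 -0.001 -> y 0.0865 x 0.0330 world 0.5160 0.0980
21 0.002 -0.0014 -> y 0.0965 x 0.0260 world 0.5038 0.0975
22 0.002 -0.0016 -> y 0.1065 x 0.0180 world 0.4911 0.0962
23 0.0018 -0.0017 -> y 0.1155 x 0.0095 world 0.4789 0.0939
24 0.0018 -0.0018 -> y 0.1245 x 0.0005 world 0.4665 0.0912
```

```bash
python3 -m jog '[[0.0018,-0.0018,0,0,1],[0.0018,-0.0018,0,0,1],[0.0018,-0.0018,0,0,1],[0.0018,-0.0018,0,0,1],[0.0018,-0.0018,0,0,1],[0.0018,-0.0017,0,0,1],[0.0018,-0.0017,0,0,1],[0.0018,-0.0017,0,0,1],[0.0018,-0.0017,0,0,1],[0.0018,-0.0017,0,0,1]]'; python3 -m jog '[[0.002,-0.0016,0,0,1],[0.002,-0.0016,0,0,1],[0.002,-0.0016,0,0,1],[0.002,-0.0016,0,0,1],[0.002,-0.0016,0,0,1],[0.0021,-0.0014,0,0,1],[0.0021,-0.0014,0,0,1],[0.0021,-0.0014,0,0,1],[0.0021,-0.0014,0,0,1],[0.0021,-0.0014,0,0,1]]'
```

```text
clock: 8.6
tcp_pos: [0.651, -0.0484, 0.0623]
ee_rot: [180.0, 0.0, 147.3]
ft_force: [4.6, 0.5, 3.2]
opening: 0.0005
grasp_force: 2.3
clock: 9.6
tcp_pos: [0.6255, -0.0499, 0.0622]
ee_rot: [-180.0, -0.0, 147.3]
ft_force: [3.7, -1.0, 4.6]
opening: 0.0002
grasp_force: 2.3
```

```bash
python3 -m jog '[[0.0023,-0.001,0,0,1],[0.0023,-0.001,0,0,1],[0.0023,-0.001,0,0,1],[0.0023,-0.001,0,0,1],[0.0023,-0.001,0,0,1],[0.0025,-0.0003,0,0,1],[0.0025,-0.0003,0,0,1],[0.0025,-0.0003,0,0,1],[0.0025,-0.0003,0,0,1],[0.0025,-0.0003,0,0,1]]'; python3 -m jog '[[0.0024,0.0004,0,0,1],[0.0024,0.0004,0,0,1],[0.0024,0.0004,0,0,1],[0.0024,0.0004,0,0,1],[0.0024,0.0004,0,0,1],[0.0023,0.0011,0,0,1],[0.0023,0.0011,0,0,1],[0.0023,0.0011,0,0,1],[0.0023,0.0011,0,0,1],[0.0023,0.0011,0,0,1]]'; python3 -m jog '[[0.0021,0.0014,0,0,1],[0.0021,0.0014,0,0,1],[0.0021,0.0014,0,0,1],[0.0021,0.0014,0,0,1],[0.0021,0.0014,0,0,1],[0.0019,0.0016,0,0,1],[0.0019,0.0016,0,0,1],[0.0019,0.0016,0,0,1],[0.0019,0.0016,0,0,1],[0.0019,0.0016,0,0,1]]'; python3 -c "
from plant import optics;import cv2
a=[optics.read_camera(n)[v-60:v+60,u-60:u+60] for n,u,v in(('top',267,202),('side',265,225))]
cv2.imwrite('pics/z2.png',cv2.resize(cv2.hconcat(a),None,fx=3.3,fy=3.3,interpolation=2))"
```

```text
clock: 10.6
tcp_pos: [0.6018, -0.0423, 0.0622]
ee_rot: [-180.0, -0.0, 147.3]
ft_force: [4.0, -1.9, 4.3]
opening: 0.0003
grasp_force: 2.3
clock: 11.6
tcp_pos: [0.586, -0.0232, 0.0621]
ee_rot: [-180.0, -0.0, 147.3]
ft_force: [1.7, -2.9, 4.4]
opening: 0.0005
grasp_force: 2.3
clock: 12.6
tcp_pos: [0.5774, 0.0003, 0.0622]
ee_rot: [-180.0, -0.0, 147.3]
ft_force: [1.5, -2.9, 4.2]
opening: 0.0
grasp_force: 2.3
```

View pics/z2.png

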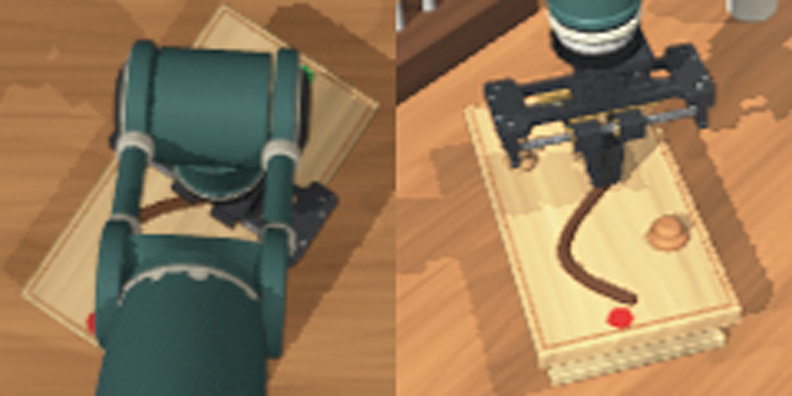

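The side view (right half) shows the tips riding centred on the bead at crop pixel (603,185). The carvings have not moved. I'm carrying on.

```bash
python3 -m jog '[[0.0019,0.0016,0,0,1],[0.0019,0.0016,0,0,1],[0.0019,0.0016,0,0,1],[0.0019,0.0016,0,0,1],[0.0019,0.0016,0,0,1],[0.0017,0.0018,0,0,1],[0.0017,0.0018,0,0,1],[0.0017,0.0018,0,0,1],[0.0017,0.0018,0,0,1],[0.0017,0.0018,0,0,1]]'; python3 -m jog '[[0.0018,0.0017,0,0,1],[0.0018,0.0017,0,0,1],[0.0018,0.0017,0,0,1],[0.0018,0.0017,0,0,1],[0.0018,0.0017,0,0,1],[0.0019,0.0018,0,0,1],[0.0019,0.0018,0,0,1],[0.0019,0.0018,0,0,1],[0.0019,0.0018,0,0,1],[0.0019,0.0018,0,0,1]]'; python3 -m jog '[[0.0019,0.0016,0,0,1],[0.0019,0.0016,0,0,1],[0.0019,0.0016,0,0,1],[0.0019,0.0016,0,0,1],[0.0019,0.0016,0,0,1],[0.0021,0.0014,0,0,1],[0.0021,0.0014,0,0,1],[0.0021,0.0014,0,0,1],[0.0021,0.0014,0,0,1],[0.0021,0.0014,0,0,1]]'
```

```text
clock: 13.7
tcp_pos: [0.5714, 0.0243, 0.0621]
ee_rot: [-180.0, -0.0, 147.3]
ft_force: [1.7, -3.8, 4.8]
opening: 0.0005
grasp_force: 2.3
clock: 14.7
tcp_pos: [0.5653, 0.049, 0.0622]
ee_rot: [-180.0, -0.0, 147.3]
ft_force: [0.8, -4.1, 4.7]
opening: 0.0003
grasp_force: 2.3
clock: 15.7
tcp_pos: [0.5567, 0.0724, 0.0622]
ee_rot: [180.0, 0.0, 147.3]
ft_force: [1.8, -3.2, 3.9]
opening: 0.0008
grasp_force: 2.3
```

```bash
python3 -m jog '[[0.0023,0.001,0,0,1],[0.0023,0.001,0,0,1],[0.0023,0.001,0,0,1],[0.0023,0.001,0,0,1],[0.0023,0.001,0,0,1],[0.0025,0.0004,0,0,1],[0.0025,0.0004,0,0,1],[0.0025,0.0004,0,0,1],[0.0025,0.0004,0,0,1],[0.0025,0.0004,0,0,1]]'; python3 -m jog '[[0.0024,-0.0004,0,0,1],[0.0024,-0.0004,0,0,1],[0.0024,-0.0004,0,0,1],[0.0024,-0.0004,0,0,1],[0.0024,-0.0004,0,0,1],[0.0024,-0.001,0,0,1],[0.0024,-0.001,0,0,1],[0.0024,-0.001,0,0,1],[0.0024,-0.001,0,0,1],[0.0024,-0.001,0,0,1]]'; python3 -c "
from plant import optics;import cv2
a=[optics.read_camera(n)[v-60:v+60,u-60:u+60] for n,u,v in(('top',240,230),('side',268,245))]
cv2.imwrite('pics/z3.png',cv2.resize(cv2.hconcat(a),None,fx=3.3,fy=3.3,interpolation=2))"
```

```text
clock: 16.7
tcp_pos: [0.5402, 0.0913, 0.0623]
ee_rot: [180.0, 0.0, 147.3]
ft_force: [2.6, -1.8, 4.8]
opening: 0.0005
grasp_force: 2.2
clock: 17.7
tcp_pos: [0.5161, 0.0982, 0.0622]
ee_rot: [180.0, 0.0, 147.3]
ft_force: [4.0, -0.2, 5.2]
opening: 0.0002
grasp_force: 2.3
```

View pics/z3.png

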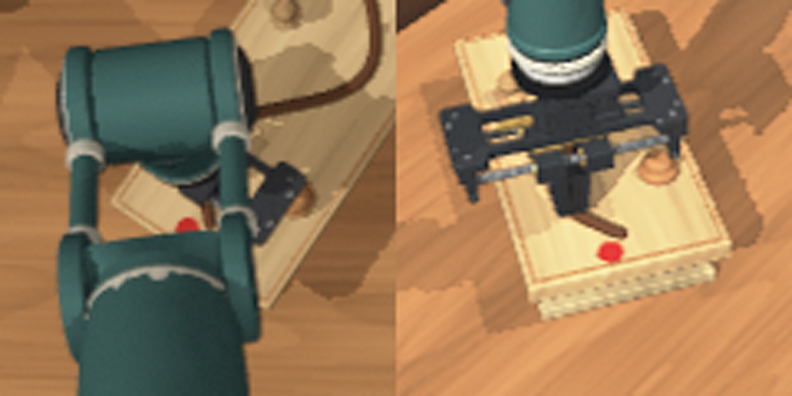

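The side view shows the tips on the bead at crop pixel (575,213). The rest of the bead runs to (625,233), short of the red dot. I'm finishing the run and lifting.

```bash
python3 -m jog '[[0.002,-0.0014,0,0,1],[0.002,-0.0014,0,0,1],[0.002,-0.0014,0,0,1],[0.002,-0.0014,0,0,1],[0.002,-0.0014,0,0,1],[0.002,-0.0016,0,0,1],[0.002,-0.0016,0,0,1],[0.002,-0.0016,0,0,1],[0.002,-0.0016,0,0,1],[0.002,-0.0016,0,0,1]]'; python3 -m jog '[[0.0018,-0.0017,0,0,1],[0.0018,-0.0017,0,0,1],[0.0018,-0.0017,0,0,1],[0.0018,-0.0017,0,0,1],[0.0018,-0.0017,0,0,1],[0.0018,-0.0018,0,0,1],[0.0018,-0.0018,0,0,1],[0.0018,-0.0018,0,0,1],[0.0018,-0.0018,0,0,1],[0.0018,-0.0018,0,0,1]]'; python3 -m jog '[[0,0,0,0,1],[0,0,0,0,1],[0,0,0,0,1],[0,0,0,0,1],[0,0,-0.002,0,1],[0,0,-0.003,0,1],[0,0,-0.005,0,1],[0,0,-0.01,0,1],[0,0,-0.02,0,1],[0,0,-0.03,0,1]]'; python3 -m jog '[[0,0,-0.03,0,1],[0,0,-0.02,0,1],[0,0,-0.01,0,1],[0,0,0,0,1],[0,0,0,0,1],[0,0,0,0,1],[0,0,0,0,1],[0,0,0,0,1],[0,0,0,0,1],[0,0,0,0,1]]'; python3 -c "
from plant import optics;import cv2
cv2.imwrite('pics/end.png',optics.read_camera('side'))"
```

```text
clock: 18.8
tcp_pos: [0.4912, 0.0963, 0.0622]
ee_rot: [180.0, -0.0, 147.3]
ft_force: [3.6, 1.3, 4.8]
opening: 0.0002
grasp_force: 2.3
clock: 19.8
tcp_pos: [0.4666, 0.0913, 0.0622]
ee_rot: [-180.0, -0.0, 147.3]
ft_force: [3.9, 0.5, 4.1]
opening: -0.0001
grasp_force: 2.2
clock: 20.8
tcp_pos: [0.4643, 0.091, 0.1312]
ee_rot: [-179.8, -0.2, 147.3]
ft_force: [0.2, 0.2, -0.3]
opening: 0.0004
grasp_force: 0.0
clock: 21.8
tcp_pos: [0.4667, 0.0913, 0.1919]
ee_rot: [-180.0, -0.0, 147.3]
ft_force: [1.0, -0.4, -0.1]
opening: 0.0005
grasp_force: 0.0
```

View pics/end.png

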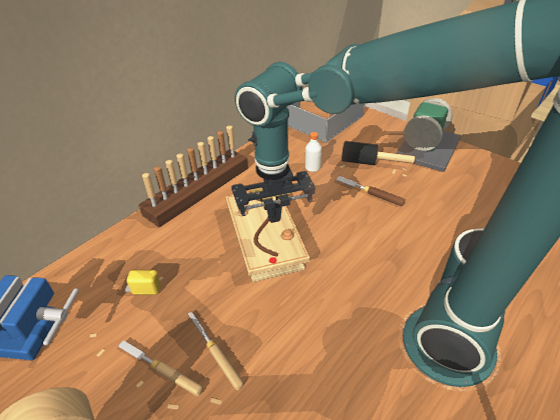

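The gripper is clear above the red end. The rosette at (287,235) and the tools are where they were.

```bash
python3 -c "
from plant import workorder; print(workorder.close_job())"
```

```text
the job is handed in; nothing more can be done
None
```

I ran the closed fingertips along the whole bead from the green-dot end to the red-dot end at about 4–5 N, so the panel sank about 4 of its 13 mm. I lifted clear at the red dot with the rosette and tools visibly undisturbed (the gripper hid the finial in the last picture), and handed the job in after about 22 s; no verdict was returned.

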